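# Fit a make-up spacer in a valve joint and hold it closed

### The job

One of the two valve stands has a gap between the valve and the sliding pipe head that is wide enough for the aluminium spacer standing in the rack: draw that head's lock pin, park it upright in the notch at the side of the same stand, and lower the spacer, without dropping it, into that gap, tab up, until it sits on the two lower studs. Then push the sliding head up so that spacer and both flanges are flush, and finish while still holding it there with a firm but gentle push, because the spring opens the joint when let go. Leave the other stand's pin in place, do not try to force the spacer into the narrow joint, and do not disturb the loose parts on the bench.

Things in the scene. Friction and masses are not known exactly. Their poses are not given: they have to be found in the camera images.
- spacer: Aluminium make-up spacer, about 130 g: octagonal plate 13 mm thick, 52 mm across flats, 20 mm bore, with a flat tab 24 mm wide rising to 82 mm above the bore centre. Origin: bore centre; x through the thickness, y across, z up the tab. Stands at the start in the rack's middle slot, bore centre 46 mm above the bench, the tab clear of the rack.
- rack: Fixed slotted cedar rack, 120 mm (x) by 90 mm (y). Three slots along y, 15 mm wide, floor 20 mm and walls 50 mm above the bench. Origin under its centre.
- stand_a: Fixed steel valve stand; base plate 12 mm thick, x -175 to 140, y -96 to 56 mm. Origin: on the bench below the centre of the valve's near flange face. x: along the pipe from sliding head to valve; z up. Pipe axis 78 mm above the bench. Black diaphragm valve from x = 0 to 134 mm: flanges 95 mm across, 14 mm thick; handwheel (x = 65) up to 162 mm above the bench.
- stand_b: A second stand, alike but for the gap: on one of the two the gap between valve and head is about 20 mm, on the other about 7 mm.
- studs_a (a point): Centre of the valve's near flange face, on the pipe axis, 78 mm above the bench; axes as the stand's. Below it two level studs, 12 mm thick, 46 mm apart, centres 23 mm below the axis, stick out through gap and head flange. Above them the gap is open. The spacer comes to rest with its two lower slanting edges on the studs, centred, bore 1 mm below the axis, tab 34 mm above the flanges.
- studs_b (a point): The same point of stand_b.
- head_a: Sliding pipe head of stand_a: grey plastic flange 95 mm across, 14 mm thick, on a 21 mm pipe and a carriage. Origin: centre of its flange face, on the pipe axis; axes as the stand's; its x in the stand's frame is minus the gap. Pin in: locked to 2 mm of play. Pin out: a return spring holds it open at its stop; moving it along +x takes 5 to 8 N, and let go it opens again.
- head_b: Sliding pipe head of stand_b, the same.
- push_a (a point): Point on the back of head_a's flange, 14 mm behind its face and 35 mm above the pipe axis: a bare place to push along the stand's x. Below it a hub (31 mm across, to 26 mm behind the face) and the pipe; the pipe clamp begins 54 mm behind the face and is 16 mm above the axis. More than 60 N on the spacer breaks the plastic.
- push_b (a point): The same point of head_b.
- pin_a: Upright steel lock pin, 60 g, through head_a's carriage into the stand. Origin: underside of its collar (24 mm across, 5 mm thick). Shank 10 mm thick, to 30 mm below the origin, in 12 mm bores; black grip 22 mm across, 16 to 50 mm above the origin. At the start its collar rests on the carriage, 46 mm above the bench, 72 mm behind the head's face, 67 mm to the stand's -y side.
- pin_b: Lock pin of head_b, the same.
- notch_a (a point): Parking notch of stand_a: two prongs along the stand's y, 50 mm above the bench, and a 14 mm wide slot between them, open upwards and to -y, clear down to 12 mm above the bench. This point is in the slot, level with the prong tops; the slot ends 16 mm to +y of it, its mouth is 25 mm to -y. A pin parks upright, shank in the slot, collar on the prongs. Axes as the stand's.
- notch_b (a point): Parking notch of stand_b, the same.
- fitting: Bystander: tan nylon quick-connect fitting, 36 mm across, 56 mm tall; origin under its centre.
- knob: Bystander: blue anodized pressure knob, 48 mm across, 26 mm tall; origin under its centre.
- pipe_cap: Bystander: galvanized pipe cap, 42 mm across, 31 mm tall; origin under its centre.
Things that resemble listed ones, but are neither listed nor needed, are in the scene too. What is meant by the spacer is not brown, orange or purple, and is the larger of those in its own colour.

How it is judged:
By the outcome, as a careful person would: the job done as asked, in the order asked, and still so for the second after the job is handed in, while the arm keeps its last pose, push and grip.
It also fails if it takes over 72 s, if anything falls off the work surface, if the arm or the gripper's body presses on something with over 40 N, if the wrist force passes 120 N, or if a joint passes its speed limit or range.

### The arm

A 6-joint arm with a two-finger parallel gripper is mounted at the origin on the work surface. World frame = base frame: x ahead of the robot, y to its left, z up, the work surface at z = 0. Lengths are in mm, angles in rad, forces in N, time in s.
With the tool pointing down it reaches from about 275 to 1000 mm from the base axis. Payload 8.4 kg.
Tool frame: the origin (TCP) lies between the finger pads; the fingertips stand r.finger_overhang ahead of it and the grasp point (between the pads) is the TCP (r.finger_overhang is the distance from the TCP to the fingertips, in mm); z points along the fingers, y is the line along which they close (so a half turn about z gives the same grasp; the last joint's range is limited). The gripper opens to 85 mm and grips with 20 to 120 N. Pads are 22 mm wide; open, the fingers measure 114 mm over their backs; the gripper's body (76 mm by 85 mm) begins 54 mm behind the grasp point. The pads swing forward as they close: fully open they stand 13 mm farther back than shut.
Start: joints at [-1.32, 0.353, 1.633, -0, 1.155, -0.002], TCP at [156.321, -605.138, 250.281] pointing down, gripper open.
Joint ranges: [-2.63, 2.63], [-0.92, 2.1], [0.06, 2.66], [-1.3, 4.44], [0, 2.69], [-3.02, 3.02]. Speed limits (rad/s): [2.22, 2.22, 2.79, 3.14, 3.14, 3.14].

### API

Orientations are given as [roll, pitch, yaw] about the fixed x, y, z axes, in that order (R = Rz(yaw) Ry(pitch) Rx(roll)).
In Python, from rig import r, cams, sign_off gives the robot as it stands.
- The arm moves only by the shell command python3 -m crank 'ROWS' [FORCE]. ROWS is JSON, a list of rows, each a list of 7 numbers: the shift along the tool's x, y, z in m, then the turn, a rotation vector about the tool's x, y, z in rad, then the closure, from 0 (fully open) to 1 (shut). In form: [[dx, dy, dz, ax, ay, az, gripper], ...]. A call has 1 to 5 rows; each row is the pose to reach, as a shift and turn from the pose commanded when the call began, along the tool's axes at that moment; what a row does not reach only later rows make up. A row lasts 1/10 s, in which the tool goes at most 50 mm and 8.59 degrees, less where a joint would pass 70% of its speed; a pose out of reach is approached as far as the arm can. A call with a gripper value outside its range is refused whole. The fingers move at their own pace and stop on an object; FORCE is the grip in N (left out, the last holds). Time passes only in rows, so rows that repeat a pose let the fingers close. It gives the time, the measured TCP pose, the force, the opening and the grip force at its end, in the units of the state.
- r.sense(): the state, without advancing time (a new reading comes with each control period).
- cams.grab_frame(name): name is "scene" or "top" or "wrist"; returns a dict with "image" (420x560x3 uint8, red, green, blue), "fx", "fy", "cx", "cy" (pixels), "position" and "orientation" of the camera in the world. Camera axes: x right, y down, z forward; pixel columns grow to the right and rows downward; lengths in mm; the calibration is good to about 2 mm. A picture is of the moment at which its call begins. There is no depth.
- sign_off(): hands the job in; it is judged then, once.
The state is a dict: "clock": time; "qpos": joint angles; "qvel": joint speeds; "joint_efforts": joint torques, N m; "eef_pos": TCP position; "tcp_rot": TCP orientation; "contact_force": force on the tool from outside, world axes, zero at the start; "wrist_torque": the same for the moment, N m; "opening": opening from 0.0 (shut) to 1.0 (fully open); "grasp_force": force on a finger pad.
Only numpy, scipy, OpenCV 4.12 (cv2) and the standard library are available. Lean on these libraries where they do the work, as an engineer would, in place of code of your own. Each camera call takes 0.05 s, during which the arm holds its last target. There are 200 camera calls.

## Working session

There is one attempt and no reset: what is moved stays moved. The work goes in short steps, Python scripts to look and compute and a shell command to move; the robot and the scene stay as the last step left them, time stands still between calls to the robot, and variables do not carry over. Pictures are saved under pics/ and viewed, at most 10 in all, crops included, and the job is handed in when it is done.

```bash
ls; mkdir -p pics
python3 - <<'E'
from rig import r,cams
import cv2
print(r.finger_overhang, r.sense())
for n in ["top","scene"]:
    f=cams.grab_frame(n); cv2.imwrite(f"pics/{n}0.png",f["image"][:,:,::-1]); print(n,{k:v for k,v in f.items() if k!="image"})
E
```

```text
pics
19.0 {'clock': 0.0, 'qpos': array([-1.32039300e+00,  3.53659073e-01,  1.63412872e+00,  1.21940577e-05,
        1.15522120e+00, -2.38612988e-03]), 'qvel': array([-7.06123826e-05,  6.81157127e-04, -1.18143849e-03, -1.95320357e-04,
       -8.91363483e-04, -1.06433161e-03]), 'joint_efforts': array([ 1.64119912e-03, -6.05242109e+01, -3.42078209e+01,  5.04428124e-05,
        9.26357810e-03,  2.86512318e-05]), 'eef_pos': array([ 156.2154753 , -604.69367226,  249.55716795]), 'tcp_rot': array([-3.14017635e+00, -1.45286843e-05,  2.52784514e-01]), 'contact_force': array([-0.1960499 , -0.48909953,  0.03424085]), 'wrist_torque': array([-0.02817558, -0.05242533,  0.02595114]), 'grasp_force': 0.0, 'opening': 0.9925374371119229}
top {'fx': 446.3980805960924, 'fy': 446.3980805960924, 'cx': 283.5532382987851, 'cy': 197.88896430108167, 'position': array([ 329.9459156 ,   -8.15602505, 1174.65401547]), 'orientation': array([-2.94826166, -0.00594792, -1.58870886])}
scene {'fx': 388.14474281083994, 'fy': 388.14474281083994, 'cx': 273.99763702392977, 'cy': 212.17659571115846, 'position': array([1448.37080418,   21.46926699,  829.74517716]), 'orientation': array([-2.23695873, -0.02088935,  1.62252053])}
```

View pics/top0.png

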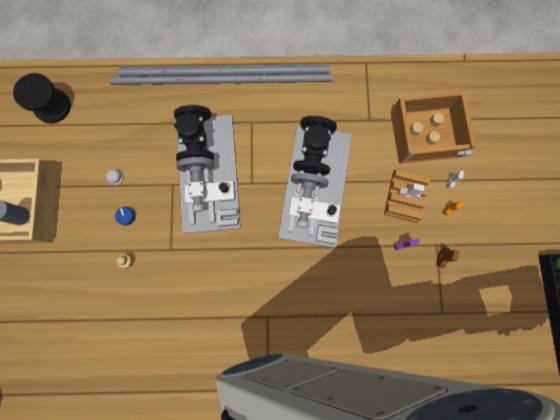

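View pics/scene0.png

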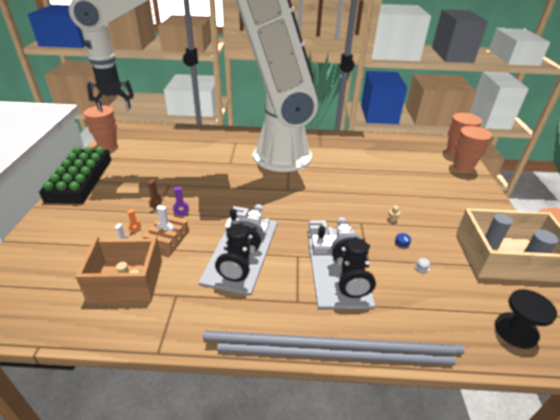

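The top view shows two stands, their valve wheels near (192,125) and (318,130), pins near (224,187) and (332,210). The rack is at (408,195) with a grey spacer in its middle slot. I'll zoom in on that area.

```bash
cat > h.py <<'E'
import numpy as np, cv2
from scipy.spatial.transform import Rotation as R
from rig import r,cams
def rot(o): return R.from_euler('xyz',o).as_matrix()
def cast(f,u,v,z):
    d=rot(f["orientation"])@np.array([(u-f["cx"])/f["fx"],(v-f["cy"])/f["fy"],1]); p=np.array(f["position"])
    return p+d*(z-p[2])/d[2]
def proj(f,X):
    c=rot(f["orientation"]).T@(np.asarray(X,float)-f["position"]); return np.array([f["fx"]*c[0]/c[2]+f["cx"],f["fy"]*c[1]/c[2]+f["cy"]])
def go(T,yaw=None,goal=None):
    "shift in tool axes (m) to world goal mm, and turn about tool z for tool-down yaw"
    s=r.sense(); M=rot(s["tcp_rot"]); return M.T@(np.asarray(goal)-s["eef_pos"])/1000
def save(f,n,box=None,k=1):
    im=f["image"][:,:,::-1]
    if box: im=im[box[1]:box[3],box[0]:box[2]]
    cv2.imwrite(n,cv2.resize(im,None,fx=k,fy=k,interpolation=cv2.INTER_CUBIC))
E
python3 - <<'E'
from h import *
import pickle
f=cams.grab_frame("top"); pickle.dump(f,open("top.pkl","wb"))
save(f,"pics/crop1.png",(170,95,470,255),2.66)
# rough
for n,u,v,z in [("pinL",224,187,96),("pinR",332,210,96),("spacer",408,190,128),("plateL c1",183,233,12),("pL c2",241,229,12),("pL c3",232,115,12),("pR1",280,240,12),("pR2",335,246,12),("pR3",351,131,12)]: print(n,cast(f,u,v,z).round())
E
```

```text
pinL [571. 128.  96.]
pinR [ 509. -137.   96.]
spacer [ 549. -317.  128.]
plateL c1 [468. 245.  12.]
pL c2 [476.  94.  12.]
pL c3 [792. 119.  12.]
pR1 [446.  -8.  12.]
pR2 [ 428. -151.   12.]
pR3 [ 741. -207.   12.]
```

View pics/crop1.png

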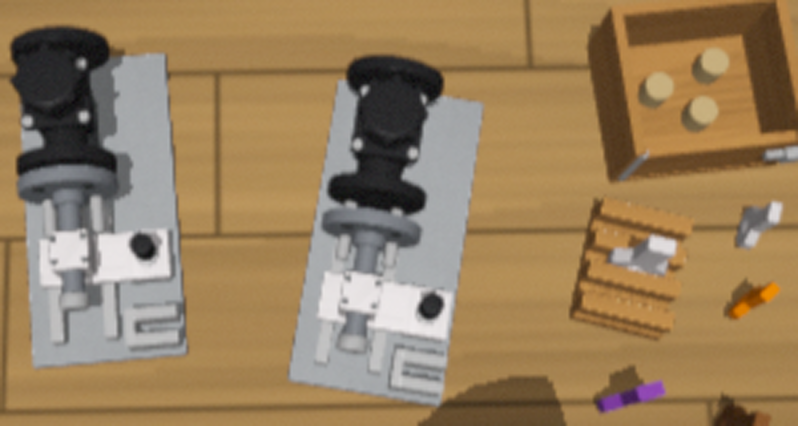

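The right-hand stand has the clearly wider gap: the black and grey flanges are separate at crop (377,190) and (370,225). The left stand's flanges nearly touch. Next I'll fit the stand, notch and rack from these corners.

```bash
cat >> h.py <<'E'
def fit2(P,Q):
    "P model 2d -> Q world 2d, returns yaw,t"
    P=np.array(P,float);Q=np.array(Q,float);a=P-P.mean(0);b=Q-Q.mean(0)
    y=np.arctan2((a[:,0]*b[:,1]-a[:,1]*b[:,0]).sum(),(a*b).sum());c,s=np.cos(y),np.sin(y)
    M=np.array([[c,-s],[s,c]]);t=Q.mean(0)-M@P.mean(0);print("res",(P@M.T+t-Q).round(1).tolist());return y,t
E
python3 - <<'E'
from h import *
import pickle
f=pickle.load(open("top.pkl","rb"))
C=lambda x,y,z: cast(f,170+x/2.66,95+y/2.66,z)[:2]
im=cv2.cvtColor(f["image"],cv2.COLOR_RGB2HSV)
y,t=fit2([(-175,-96),(-175,56),(140,-96),(140,56)],[C(440,403,12),C(290,381,12),C(482,102,12),C(337,82,12)])
print("standR",y,t)
c,s=np.cos(y),np.sin(y);M=np.array([[c,-s],[s,c]])
S=lambda p:(M.T@(p-t)).round(1)
print("pin top",C(431,304,96),S(C(431,304,96)))
print("notch px",S(C(392,368,50)),S(C(444,378,50)), S(C(420,371,50)))
print("head flange top", S(C(372,213,125)),"valve flange",S(C(377,175,125)))
y2,t2=fit2([(-60,45),(-60,-45),(60,45),(60,-45)],[C(573,320,50),C(660,338,50),C(603,200,50),C(692,215,50)])
print("rack",y2,t2,"tab top",C(660,243,128))
E
```

```text
res [[-2.3, -1.9], [-0.3, 1.6], [0.2, -0.4], [2.4, 0.8]]
standR -0.17267772999755396 [612.90594916 -89.09234225]
pin top [ 510.51888996 -136.67595471] [-92.7 -64.5]
notch px [-151.1  -40.1] [-152.9  -90.3] [-149.8  -66.8]
head flange top [-23.2   2.4] valve flange [13.  3.]
res [[4.8, -0.7], [-1.0, -5.0], [2.1, 3.2], [-6.0, 2.6]]
rack -0.27703922827678173 [ 550.5997635  -338.26287832] tab top [ 557.5677511  -342.25735239]
```

The wide stand has its pin at x = -92.7, which gives a gap of about 20.7 mm. So the right-hand stand is the one to use. Moving above its pin.

```bash
cat >> h.py <<'E'
def plan(goal,yaw):
    s=r.sense();M=rot(s["tcp_rot"]);G=rot([np.pi,0,yaw])
    print("clock",round(s["clock"],2),"pos",s["eef_pos"].round(1),"F",s["contact_force"].round(1),"| shift",(M.T@(np.array(goal,float)-s["eef_pos"])/1000).round(4),"turn",R.from_matrix(M.T@G).as_rotvec().round(4))
E
python3 -m crank '[[0.46,-0.3645,0,0,0,-1.145,0],[0.46,-0.3645,0,0,0,-1.145,0],[0.46,-0.3645,0,0,0,-1.145,0],[0.46,-0.3645,0,0,0,-1.145,0],[0.46,-0.3645,0,0,0,-1.145,0]]'
python3 -c "
from h import *
plan([510,-137,250],1.398)"
```

```text
clock: 0.65
eef_pos: [307.9, -404.1, 250.2]
tcp_rot: [-3.142, -0.0, 1.008]
contact_force: [0.5, -0.3, 0.5]
opening: 0.999
grasp_force: 0.0
clock 0.65 pos [ 307.9 -404.1  250.2] F [ 0.5 -0.3  0.5] | shift [3.337e-01 2.860e-02 2.000e-04] turn [-1.000e-04 -1.000e-04 -3.896e-01]
```

```bash
python3 -m crank '[[0.3337,0.0286,0,0,0,-0.3896,0],[0.3337,0.0286,0,0,0,-0.3896,0],[0.3337,0.0286,0,0,0,-0.3896,0],[0.3337,0.0286,0,0,0,-0.3896,0],[0.3337,0.0286,0,0,0,-0.3896,0]]' >/dev/null
python3 - <<'E'
from h import *
plan([510,-137,250],1.398)
f=cams.grab_frame("wrist"); save(f,"pics/w1.png"); print(f["position"],f["orientation"])
print(proj(f,[510,-137,96]),proj(f,[454,-129,50]))
import pickle; pickle.dump(f,open("w1.pkl","wb"))
E
```

```text
clock 1.15 pos [ 460.  -205.5  250.4] F [0.9 0.3 0.5] | shift [0.0762 0.037  0.0004] turn [ 0.0002  0.0001 -0.0055]
[ 475.65399213 -124.48141401  374.88728187] [ 2.81934523e+00 -2.05366828e-04 -1.75926628e-01]
[324.27809927  96.18964447] [251.85876797  97.26059467]
```

View pics/w1.png

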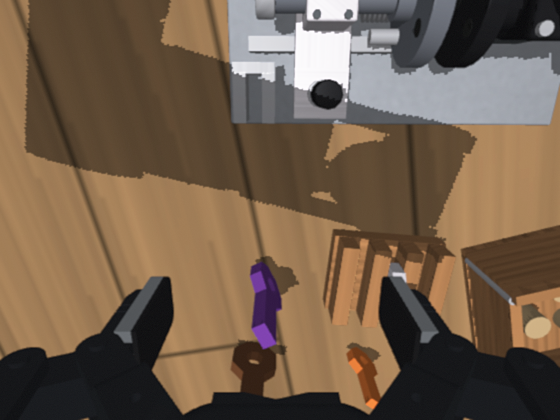

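The wrist view shows the pin's black grip at (326,94), within 2 px of the prediction. The notch is at about (255,90), in shadow. I'll go above the pin and look again there.

```bash
python3 -m crank '[[0.04,0.019,0,0,0,-0.0055,0.2],[0.0762,0.037,0.03,0,0,-0.0055,0.2],[0.0762,0.037,0.04,0,0,-0.0055,0.2],[0.0762,0.037,0.04,0,0,-0.0055,0.2]]' >/dev/null
python3 - <<'E'
from h import *
plan([510,-137,200],1.398)
f=cams.grab_frame("wrist"); print(r.sense()["opening"])
a,b=proj(f,[510,-137,96]),proj(f,[454,-129,50]); print(a,b, proj(f,[612.9,-89.1,12]))
import pickle; pickle.dump(f,open("w2.pkl","wb"))
x0,y0=int(b[0])-70,int(b[1])-90; print(x0,y0); save(f,"pics/w2.png",(max(x0,0),max(y0,0),max(x0,0)+266,max(y0,0)+200),3)
E
```

```text
clock 1.6 pos [ 508.  -138.   208.4] F [ 0.1 -0.1  0.4] | shift [0.0013 0.0018 0.0084] turn [-0.0039 -0.0001  0.0022]
0.7960257841921761
[277.12360205 210.25207598] [208.07378944 193.69213791] [385.95257728 107.75199655]
138 103
```

View pics/w2.png

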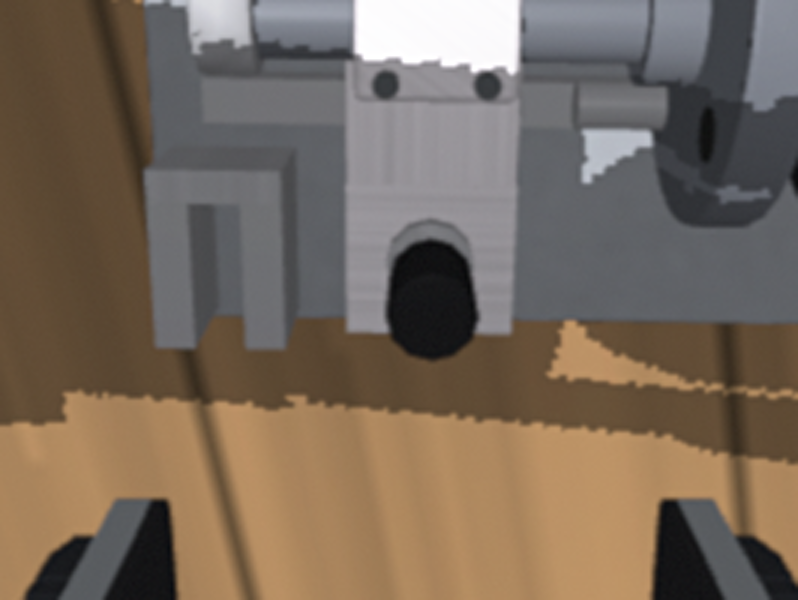

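The close view shows the pin's top disc centre at crop (432,312). The notch slot's closed end is at (214,204) and its mouth at (220,347).

Run:
```python
from h import *
import pickle
f=pickle.load(open("w2.pkl","rb"))
C=lambda x,y,z: cast(f,138+(x-1)/3,103+(y-1)/3,z)[:2]
p=C(432,312,96);e=C(214,204,50);m=C(220,347,50)
d=m-e;L=np.hypot(*d);print("pin",p,"end",e,"mouth",m,"len",L,"dir(+90)",np.arctan2(d[1],d[0])+np.pi/2)
print("width",np.hypot(*(C(188,205,50)-C(240,205,50))),np.hypot(*(C(196,345,50)-C(244,345,50))))
print("collar/carriage edge", C(346,190,46),C(518,190,46))
ed=C(320,318,12)-C(780,323,12); print("base edge yaw",np.arctan2(-ed[1],-ed[0]))
print("notch pt",e+d/L*16)
plan([p[0],p[1],150],np.pi/2-.173)
```

```text
pin [ 513.54313741 -134.93268013] end [ 459.0814666  -110.36602803] mouth [ 451.55753075 -150.37814519] len 40.71337778630878 dir(+90) -0.18587094346838207
width 13.913986169338754 13.404681890205318
collar/carriage edge [ 494.18118371 -113.30291482] [ 539.92095814 -121.03811206]
base edge yaw -0.17849219031407865
notch pt [ 456.12462587 -126.09043876]
clock 1.65 pos [ 508.3 -138.8  209.5] F [1.  0.3 0. ] | shift [0.0047 0.0047 0.0595] turn [-0.0025  0.0001  0.001 ]
```

```bash
python3 -m crank '[[0.0042,0.0042,0.04,-0.0025,0,0.003,0.2],[0.0042,0.0042,0.09,-0.0025,0,0.003,0.2],[0.0042,0.0042,0.1275,-0.0025,0,0.003,0.2],[0.0042,0.0042,0.1275,-0.0025,0,0.003,0.2]]' >/dev/null
python3 -c "
from h import *
plan([513,-135.5,82],np.pi/2-.176)"
python3 -m crank '[[0,0,0,0,0,0,0.9],[0,0,0,0,0,0,0.9],[0,0,0,0,0,0,0.9],[0,0,0,0,0,0,0.9],[0,0,0,0,0,0,0.9]]' 40
```

```text
clock 2.05 pos [ 510.6 -135.9   79.6] F [-0.6 -0.7 -0.4] | shift [ 0.0009  0.0023 -0.0024] turn [-0.0048 -0.0004 -0.0015]
clock: 2.55
eef_pos: [514.4, -135.8, 84.6]
tcp_rot: [3.138, 0.0, 1.395]
contact_force: [-4.2, -0.6, 9.8]
opening: 0.245
grasp_force: 38.8
```

```bash
python3 -m crank '[[0,0,-0.015,0,0,0,0.9],[0,0,-0.03,0,0,0,0.9],[0,0,-0.05,0,0,0,0.9],[0,0,-0.05,0,0,0,0.9],[0,0,-0.05,0,0,0,0.9]]' 40
python3 - <<'E'
from h import *
import pickle
plan([456.1,-126.1,132],np.pi/2-.178)
f=cams.grab_frame("wrist");pickle.dump(f,open("w3.pkl","wb"))
b=proj(f,[500,-128,80]);print(b);x0,y0=int(b[0])-133,int(b[1])-100;print(x0,y0);save(f,"pics/w3.png",(x0,y0,x0+266,y0+200),3)
E
```

```text
clock: 3.05
eef_pos: [514.3, -135.5, 133.5]
tcp_rot: [3.137, 0.0, 1.395]
contact_force: [-0.2, -1.0, -0.7]
opening: 0.244
grasp_force: 39.1
clock 3.05 pos [ 514.3 -135.5  133.5] F [-0.2 -1.  -0.7] | shift [-0.0009 -0.059   0.0012] turn [0.0045 0.0002 0.0022]
[244.22400721 239.34247037]
111 139
```

View pics/w3.png

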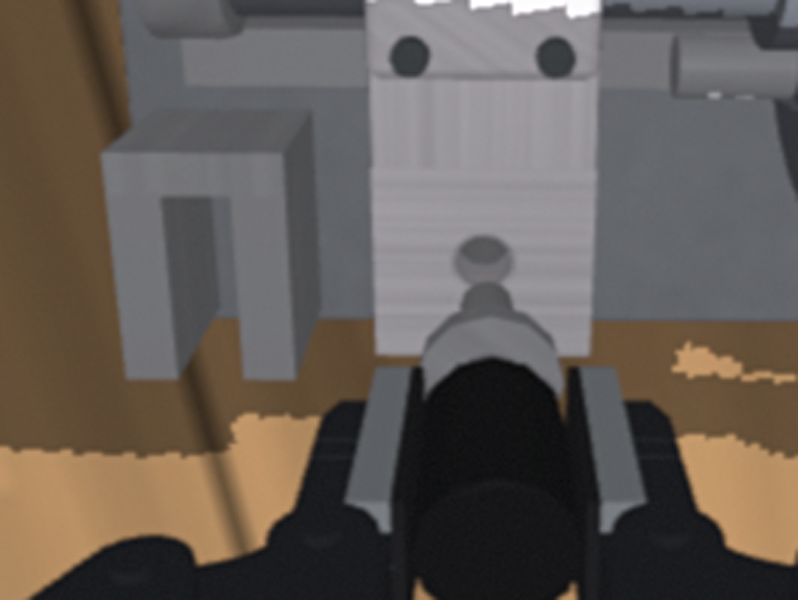

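The pin is out and held upright. Its bore is at crop (484,261). The slot end is at (196,197) and its mouth at (210,379).

Run:
```python
from h import *
import pickle
f=pickle.load(open("w3.pkl","rb"))
C=lambda x,y,z: cast(f,111+(x-1)/3,139+(y-1)/3,z)[:2]
h=C(484,260,46);e=C(196,197,50);m=C(210.5,379,50);d=m-e;L=np.hypot(*d);n=e+d/L*16
print("hole",h,"end",e,"mouth",m,L,"notch",n,"delta",n-h,"shaft tip",C(487,300,66))
g=np.array([514.3,-135.5])+n-h;print(g)
plan([n[0],n[1],133.5],np.pi/2-.178);plan([*g,133.5],np.pi/2-.178)
```

```text
hole [ 513.59522795 -135.6906173 ] end [ 458.95079456 -110.55930892] mouth [ 451.39382489 -150.84745543] 40.99076163635069 notch [ 456.00106857 -126.28505585] delta [-57.59415938   9.40556144] shaft tip [ 514.18581895 -136.27581995]
[ 456.70584062 -126.09443856]
clock 3.1 pos [ 513.8 -135.4  132.8] F [-0.2 -0.8 -0.7] | shift [-0.0011 -0.0585 -0.0009] turn [0.0031 0.     0.0022]
clock 3.1 pos [ 513.8 -135.4  132.8] F [-0.2 -0.8 -0.7] | shift [-0.0008 -0.0578 -0.0009] turn [0.0031 0.     0.0022]
```

```bash
python3 -m crank '[[-0.0009,-0.0295,0,0.003,0,0.002,0.9],[-0.0009,-0.058,0,0.003,0,0.002,0.9],[-0.0009,-0.058,0,0.003,0,0.002,0.9],[-0.0009,-0.058,0,0.003,0,0.002,0.9]]' 40
python3 -m crank '[[0,0,0.01,0,0,0,0.9],[0,0,0.02,0,0,0,0.9],[0,0,0.03,0,0,0,0.9],[0,0,0.038,0,0,0,0.9],[0,0,0.038,0,0,0,0.9]]' 40
python3 -m crank '[[0,0,0.003,0,0,0,0.9],[0,0,0.006,0,0,0,0.9],[0,0,0.006,0,0,0,0.9]]' 40
```

```text
clock: 3.5
eef_pos: [456.3, -126.1, 132.2]
tcp_rot: [-3.141, -0.0, 1.393]
contact_force: [1.1, -0.8, -1.6]
opening: 0.246
grasp_force: 39.1
clock: 4.0
eef_pos: [455.7, -125.9, 93.0]
tcp_rot: [-3.138, -0.0, 1.393]
contact_force: [-0.5, -0.2, 0.3]
opening: 0.246
grasp_force: 39.2
clock: 4.3
eef_pos: [456.7, -126.2, 88.7]
tcp_rot: [-3.141, 0.0, 1.393]
contact_force: [-0.7, -0.2, -0.3]
opening: 0.243
grasp_force: 39.0
```

```bash
python3 -m crank '[[0,0,0.001,0,0,0,0.9],[0,0,0.0015,0,0,0,0.9],[0,0,0.0015,0,0,0,0.9],[0,0,0.0015,0,0,0,0.7],[0,0,0.0015,0,0,0,0.5]]' 40
python3 -m crank '[[0,0,0,0,0,0,0.4],[0,0,0,0,0,0,0.3],[0,0,0,0,0,0,0.3],[0,0,0,0,0,0,0.3]]'
python3 -m crank '[[0,0,-0.03,0,0,0,0.3],[0,0,-0.08,0,0,0,0.3],[0,0,-0.12,0,0,0,0.3],[0,0,-0.12,0,0,0,0.3]]'
python3 - <<'E'
from h import *
f=cams.grab_frame("wrist")
b=proj(f,[470,-126,100]);print(b);x0,y0=int(b[0])-133,int(b[1])-100;save(f,"pics/w4.png",(x0,y0,x0+266,y0+200),3)
plan([550.6,-338.3,250],np.pi/2-.277)
E
```

```text
clock: 4.8
eef_pos: [456.8, -126.3, 87.4]
tcp_rot: [3.141, 0.0, 1.393]
contact_force: [0.2, -0.5, 0.5]
opening: 0.456
grasp_force: 0.0
clock: 5.2
eef_pos: [456.6, -126.2, 87.1]
tcp_rot: [-3.141, -0.0, 1.393]
contact_force: [-0.7, 0.0, 0.6]
opening: 0.702
grasp_force: 0.0
clock: 5.6
eef_pos: [459.7, -127.0, 212.2]
tcp_rot: [3.133, 0.001, 1.393]
contact_force: [-0.3, -0.7, -1.2]
opening: 0.705
grasp_force: 0.0
[286.98119787 208.03507772]
clock 5.65 pos [ 458.3 -126.6  209.7] F [ 0.5  0.9 -1. ] | shift [-0.192   0.1285 -0.0395] turn [0.0051 0.0003 0.0991]
```

View pics/w4.png

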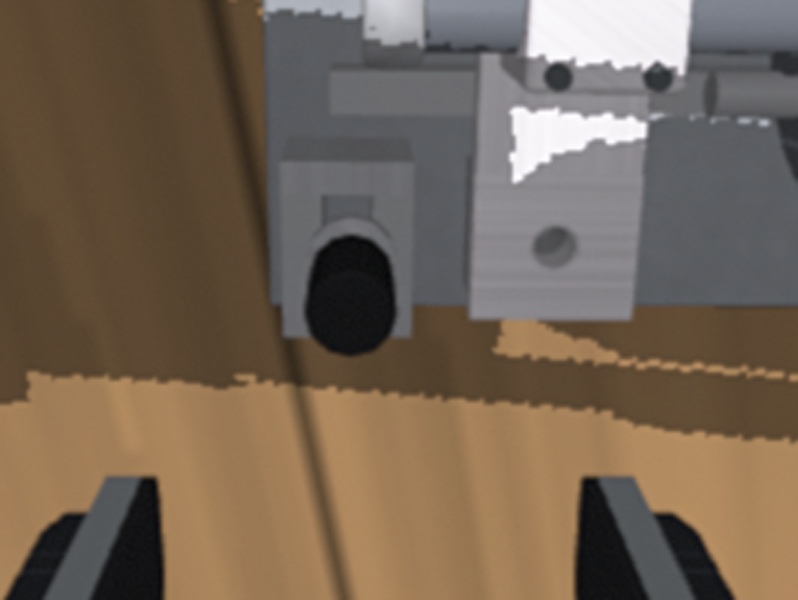

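The pin is parked upright in the notch, with its grip at (350,310) and its collar on the prongs. Next I'll go above the spacer.

```bash
python3 -m crank '[[-0.192,0.1285,-0.0395,0.005,0,0.099,0.3],[-0.192,0.1285,-0.0395,0.005,0,0.099,0.3],[-0.192,0.1285,-0.0395,0.005,0,0.099,0.3],[-0.192,0.1285,-0.0395,0.005,0,0.099,0.3],[-0.192,0.1285,-0.0395,0.005,0,0.099,0.3]]' >/dev/null
python3 -m crank '[[0,0,0,0,0,0,0.3],[0,0,0,0,0,0,0.3]]' >/dev/null
python3 - <<'E'
from h import *
import pickle
plan([550.6,-338.3,250],np.pi/2-.277)
f=cams.grab_frame("wrist");pickle.dump(f,open("w5.pkl","wb"))
b=proj(f,[550,-340,90]);print(b);x0,y0=int(b[0])-133,int(b[1])-100;print(x0,y0);save(f,"pics/w5.png",(x0,y0,x0+266,y0+200),3)
E
```

```text
clock 6.35 pos [ 548.3 -337.8  244.4] F [-0.5  1.6  0.1] | shift [ 0.0001  0.0023 -0.0056] turn [-0.0086 -0.0009 -0.0011]
[278.76730505 197.10709098]
145 97
```

View pics/w5.png

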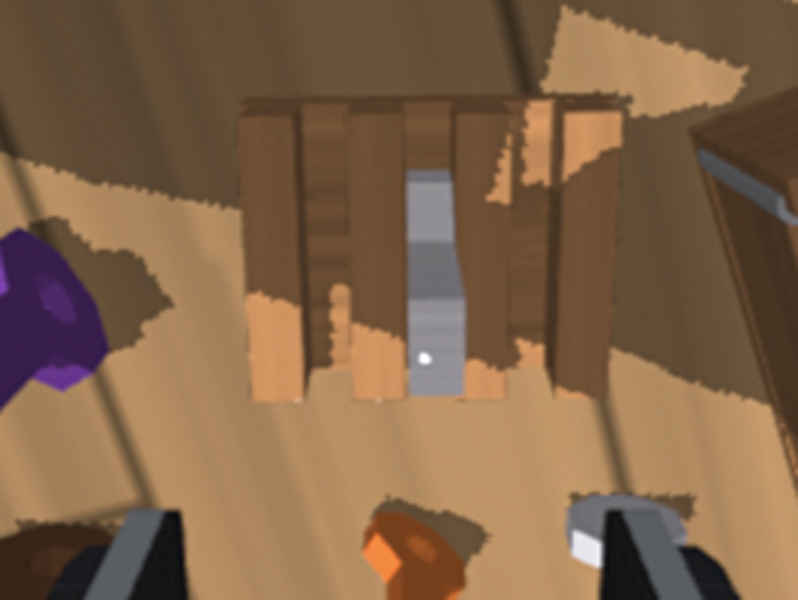

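The spacer stands in the middle slot with its tab's top face at crop (408–464, 297–395). Its edges run parallel to the image axes, so the tool yaw is right.

Run:
```python
from h import *
import pickle
f=pickle.load(open("w5.pkl","rb"))
C=lambda x,y,z: cast(f,145+(x-1)/3,97+(y-1)/3,z)[:2]
a,b,c,d=C(408,297,128),C(464,297,128),C(464,395,128),C(408,395,128)
n=np.linalg.norm;print(n(a-b),n(b-c),n(c-d),"ctr",(a+b+c+d)/4)
v=(a-d+b-c);print("spacer yaw",np.arctan2(v[1],v[0])-np.pi/2)
v=C(320,100,50)-C(310,370,50); w=C(545,100,50)-C(555,370,50)
# rack wall line yaw: outer left and right edges at z=50
for p,q in [((240,115),(250,400)),((625,110),(608,395))]:
    v=C(*p,50)-C(*q,50);print("edge yaw",np.arctan2(v[1],v[0])-np.pi/2)
m=(a+b+c+d)/4;plan([*m,115],np.pi/2-.277)
```

```text
13.02136532921093 24.495735881786803 13.422096839399424 ctr [ 557.74839018 -341.90975869]
spacer yaw -0.2632441923379534
edge yaw -0.2850336708343957
edge yaw -0.2684610005340169
clock 6.4 pos [ 548.1 -337.   244.7] F [0.9 0.8 0.8] | shift [-0.0022  0.0118  0.1296] turn [-0.0087 -0.0009 -0.0002]
```

```bash
python3 -m crank '[[-0.0022,0.0118,0.04,-0.0087,0,0,0.3],[-0.0022,0.0118,0.08,-0.0087,0,0,0.3],[-0.0022,0.0118,0.11,-0.0087,0,0,0.3],[-0.0022,0.0118,0.1265,-0.0087,0,0,0.3],[-0.0022,0.0118,0.1265,-0.0087,0,0,0.3]]'
python3 -c "
from h import *
plan([557.7,-341.9,118],np.pi/2-.275)"
```

```text
clock: 6.9
eef_pos: [557.5, -341.1, 117.5]
tcp_rot: [-3.14, -0.001, 1.295]
contact_force: [-0.4, 0.2, -0.3]
opening: 0.701
grasp_force: 0.0
clock 6.9 pos [ 557.5 -341.1  117.5] F [-0.4  0.2 -0.3] | shift [-0.0007  0.0004 -0.0005] turn [-0.0017 -0.0012 -0.001 ]
```

```bash
python3 -m crank '[[0,0,0,0,0,0,0.6],[0,0,0,0,0,0,0.95],[0,0,0,0,0,0,0.95],[0,0,0,0,0,0,0.95],[0,0,0,0,0,0,0.95]]' 50
python3 -m crank '[[0,0,0,0,0,0,0.95],[0,0,-0.02,0,0,0,0.95],[0,0,-0.05,0,0,0,0.95],[0,0,-0.09,0,0,0,0.95],[0,0,-0.13,0,0,0,0.95]]' 50
python3 -m crank '[[0,0,0,0,0,0,0.95]]'
```

```text
clock: 7.4
eef_pos: [558.8, -343.2, 121.7]
tcp_rot: [3.139, 0.001, 1.294]
contact_force: [-5.1, 2.5, 10.2]
opening: 0.142
grasp_force: 48.5
clock: 7.9
eef_pos: [558.5, -342.8, 251.8]
tcp_rot: [3.138, 0.0, 1.294]
contact_force: [0.4, 0.7, -0.5]
opening: 0.142
grasp_force: 49.5
clock: 8.0
eef_pos: [561.5, -344.7, 257.2]
tcp_rot: [3.128, 0.003, 1.294]
contact_force: [0.3, -0.4, -0.6]
opening: 0.14
grasp_force: 49.6
```

```bash
python3 -c "
from h import *
plan([592.3,-154.6,262],np.pi/2-.177)"
```

```text
clock 8.0 pos [ 561.5 -344.7  257.2] F [ 0.3 -0.4 -0.6] | shift [ 0.1912 -0.0223 -0.0057] turn [ 0.0134  0.0039 -0.1   ]
```

```bash
python3 -m crank '[[0.04,-0.005,-0.006,0,0,-0.03,0.95],[0.085,-0.01,-0.006,0,0,-0.06,0.95],[0.13,-0.016,-0.006,0,0,-0.1,0.95],[0.175,-0.022,-0.006,0,0,-0.1,0.95],[0.191,-0.022,-0.006,0,0,-0.1,0.95]]' >/dev/null
python3 -m crank '[[0,0,0,0,0,0,0.95],[0,0,0,0,0,0,0.95]]'
python3 - <<'E'
from h import *
import pickle
plan([592.3,-154.6,262],np.pi/2-.177)
f=cams.grab_frame("wrist");pickle.dump(f,open("w6.pkl","wb"))
b=proj(f,[603,-87,100]);print(b);x0,y0=max(0,int(b[0])-133),max(0,int(b[1])-80);print(x0,y0);save(f,"pics/w6.png",(x0,y0,x0+266,y0+200),3)
E
```

```text
clock: 8.7
eef_pos: [589.8, -153.6, 255.8]
tcp_rot: [3.138, 0.001, 1.395]
contact_force: [-0.4, -0.8, -1.3]
opening: 0.142
grasp_force: 49.4
clock 8.7 pos [ 589.8 -153.6  255.8] F [-0.4 -0.8 -1.3] | shift [-0.0005  0.0026 -0.0062] turn [0.0031 0.0012 0.0009]
[275.35372088 107.34285739]
142 27
```

View pics/w6.png

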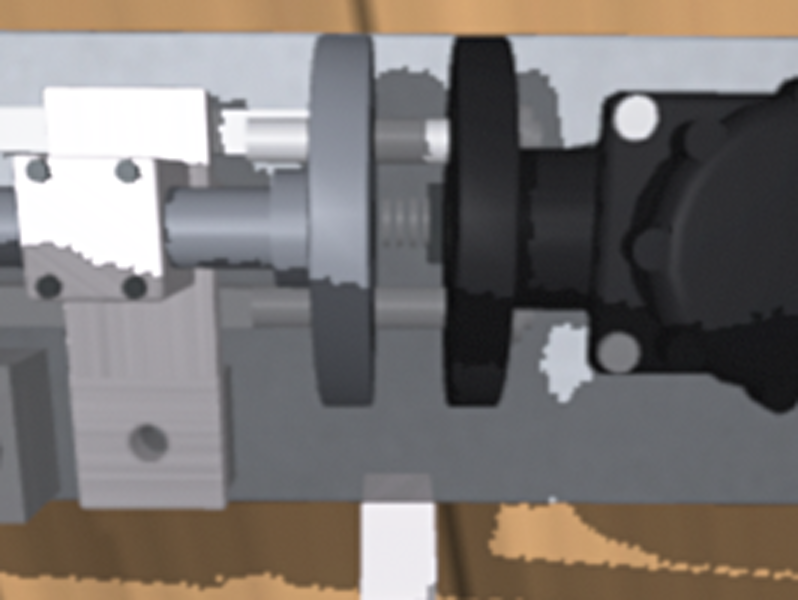

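The gap is clear: the head face is at crop x≈375 and the valve face at x≈445–455, with the studs at rows 139 and 307. The held spacer is visible at the bottom, x 362–435.

Run:
```python
from h import *
import pickle
f=pickle.load(open("w6.pkl","rb"))
C=lambda x,y,z: cast(f,142+(x-1)/3,27+(y-1)/3,z)[:2]
yaw=-.177;M=np.array([[np.cos(yaw),-np.sin(yaw)],[np.sin(yaw),np.cos(yaw)]])
S=lambda p:(M.T@p).round(1)
for n,x,y,z in [("head lo",375,400,78),("head hi",375,38,78),("head top",377,215,125),("valve lo",445,402,78),("valve hi",455,40,78),("valve top",443,215,125),("stud hi",405,139,55),("stud lo",405,307,55),("flange hi edge",343,35,78),("flange lo",343,406,78),("hole",148,441,46),("spacer?",398,520,155)]: print(n,S(C(x,y,z)))
v=C(700,500,12)-C(250,502,12);print("base edge",np.arctan2(v[1],v[0]))
s=r.sense();print("TCP",S(s["eef_pos"][:2]),s["eef_pos"])
```

```text
head lo [601.7 -23.7]
head hi [602.2  69.6]
head top [603.4  27.7]
valve lo [621.5 -24.2]
valve hi [622.6  69.2]
valve top [618.3  27.8]
stud hi [610.   46.2]
stud lo [ 6.102e+02 -4.000e-01]
flange hi edge [594.   70.3]
flange lo [592.6 -25.5]
hole [529.2 -43.2]
spacer? [608.3 -35.2]
base edge -0.17013085900640887
TCP [607.7 -48. ] [ 589.73269548 -154.22662594  255.76620824]
```

```bash
python3 -m crank '[[0.035,0.002,0,0,0,0,0.95],[0.0695,0.004,0,0,0,0,0.95],[0.0695,0.004,0,0,0,0,0.95],[0.0695,0.004,0,0,0,0,0.95],[0.0695,0.004,0,0,0,0,0.95]]' >/dev/null
python3 - <<'E'
from h import *
import pickle
yaw=-.177;M=np.array([[np.cos(yaw),-np.sin(yaw)],[np.sin(yaw),np.cos(yaw)]])
g=M@[611.7,21.7]; print(g)
plan([*g,230],np.pi/2-.177)
f=cams.grab_frame("wrist");pickle.dump(f,open("w7.pkl","wb"))
plan([*g,230],np.pi/2-.177)
b=proj(f,[*(M@[611.7,22.7]),125]);print(b);x0,y0=max(0,int(b[0])-133),max(0,int(b[1])-110);print(x0,y0);save(f,"pics/w7.png",(x0,y0,x0+266,y0+200),3)
E
```

```text
[605.96389151 -86.34548154]
clock 9.25 pos [605.8 -87.  255.7] F [-0.6  0.1 -1.6] | shift [ 0.0007 -0.      0.0257] turn [ 0.0029  0.0012 -0.0011]
clock 9.3 pos [605.8 -87.  255.7] F [ 0.5  0.1 -1.9] | shift [ 0.0007 -0.      0.0257] turn [ 0.003   0.001  -0.0014]
[273.58455113 201.54331894]
140 91
```

View pics/w7.png

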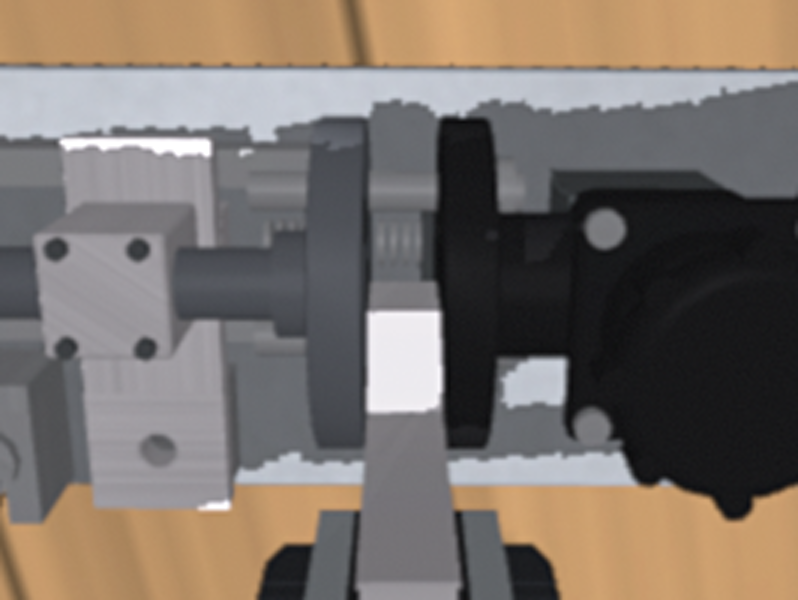

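The spacer (crop x 367–441) is centred over the gap (368–440). Lowering it in stages while watching the force.

```bash
python3 -m crank '[[0.0005,0,0.015,0,0,0,0.95],[0.0005,0,0.03,0,0,0,0.95],[0.0005,0,0.04,0,0,0,0.95],[0.0005,0,0.05,0,0,0,0.95],[0.0005,0,0.05,0,0,0,0.95]]'
python3 -m crank '[[0,0,0.01,0,0,0,0.95],[0,0,0.02,0,0,0,0.95],[0,0,0.03,0,0,0,0.95],[0,0,0.04,0,0,0,0.95],[0,0,0.04,0,0,0,0.95]]'
```

```text
clock: 9.8
eef_pos: [605.2, -84.9, 203.7]
tcp_rot: [-3.142, 0.001, 1.394]
contact_force: [1.2, 0.1, -1.0]
opening: 0.141
grasp_force: 49.3
clock: 10.3
eef_pos: [605.4, -84.9, 164.0]
tcp_rot: [3.141, 0.001, 1.394]
contact_force: [0.9, -0.3, -1.7]
opening: 0.139
grasp_force: 49.3
```

```bash
python3 -m crank '[[0,0,0.003,0,0,0,0.95],[0,0,0.006,0,0,0,0.95],[0,0,0.008,0,0,0,0.95],[0,0,0.008,0,0,0,0.95]]'
python3 -m crank '[[0,0,0.001,0,0,0,0.95],[0,0,0.002,0,0,0,0.95],[0,0,0.002,0,0,0,0.95]]'
```

```text
clock: 10.7
eef_pos: [606.3, -85.1, 157.7]
tcp_rot: [3.139, 0.001, 1.394]
contact_force: [0.1, 0.8, -1.1]
opening: 0.14
grasp_force: 49.3
clock: 11.0
eef_pos: [606.4, -85.1, 155.8]
tcp_rot: [3.138, 0.001, 1.394]
contact_force: [-0.3, -0.1, -1.9]
opening: 0.149
grasp_force: 49.3
```

```bash
python3 -m crank '[[0,0,0.001,0,0,0,0.95],[0,0,0.002,0,0,0,0.95],[0,0,0.002,0,0,0,0.95]]'
```

```text
clock: 11.3
eef_pos: [606.5, -85.2, 153.9]
tcp_rot: [3.138, 0.001, 1.394]
contact_force: [-0.1, -0.8, -0.6]
opening: 0.143
grasp_force: 49.6
```

```bash
python3 -m crank '[[0,0,0.001,0,0,0,0.95],[0,0,0.001,0,0,0,0.95]]'; python3 -m crank '[[0,0,0.001,0,0,0,0.95],[0,0,0.001,0,0,0,0.95]]'
```

```text
clock: 11.5
eef_pos: [606.8, -85.5, 153.4]
tcp_rot: [3.138, 0.001, 1.394]
contact_force: [-1.1, -2.4, 3.8]
opening: 0.139
grasp_force: 50.3
clock: 11.7
eef_pos: [607.0, -85.8, 153.0]
tcp_rot: [3.137, 0.002, 1.394]
contact_force: [-2.1, -3.4, 9.4]
opening: 0.142
grasp_force: 51.0
```

The spacer touched at TCP z≈153.3, as predicted. I'll centre it slightly and ease it against the valve face so it stays upright when released.

```bash
python3 -m crank '[[-0.0008,0,-0.0005,0,0,0,0.95],[-0.0008,0.001,-0.0005,0,0,0,0.95],[-0.0008,0.002,-0.0005,0,0,0,0.95],[-0.0008,0.002,-0.0005,0,0,0,0.95]]'; python3 -m crank '[[0,0.0007,0,0,0,0,0.95],[0,0.0007,0,0,0,0,0.95]]'
```

```text
clock: 12.1
eef_pos: [607.7, -86.2, 152.9]
tcp_rot: [3.14, 0.001, 1.394]
contact_force: [-4.7, -0.8, 10.0]
opening: 0.141
grasp_force: 51.4
clock: 12.3
eef_pos: [608.0, -86.3, 152.8]
tcp_rot: [3.141, 0.001, 1.394]
contact_force: [-6.2, -0.8, 10.6]
opening: 0.145
grasp_force: 51.7
```

```bash
python3 -m crank '[[0,0,-0.0015,0,0,0,0.95],[0,0,-0.0015,0,0,0,0.95]]'; python3 -m crank '[[0,0.0007,0,0,0,0,0.95],[0,0.0012,0,0,0,0,0.95],[0,0.0012,0,0,0,0,0.95]]'
```

```text
clock: 12.5
eef_pos: [608.7, -86.2, 153.6]
tcp_rot: [3.139, 0.0, 1.394]
contact_force: [-0.9, 0.1, -1.1]
opening: 0.146
grasp_force: 49.5
clock: 12.8
eef_pos: [608.8, -86.2, 153.4]
tcp_rot: [-3.142, 0.0, 1.394]
contact_force: [-6.6, 1.2, 3.6]
opening: 0.137
grasp_force: 50.2
```

```bash
python3 -m crank '[[0,0,0.0005,0,0,0,0.95],[0,-0.0006,0.0007,0,0,0,0.8],[0,-0.0006,0.0007,0,0,0,0.65],[0,-0.0006,0.0007,0,0,0,0.5],[0,-0.0006,0.0007,0,0,0,0.5]]' 20;  python3 -m crank '[[0,0,0,0,0,0,0.5]]'
python3 - <<'E'
from h import *
import pickle
f=cams.grab_frame("wrist")
M=rot([0,0,-.177])
x=M@[611.7,22.7,140];b=proj(f,x);print(b);x0,y0=max(0,int(b[0])-133),max(0,min(220,int(b[1])-110));save(f,"pics/w8.png",(x0,y0,x0+266,y0+200),3)
E
```

```text
clock: 13.3
eef_pos: [609.9, -86.5, 153.2]
tcp_rot: [3.138, 0.001, 1.394]
contact_force: [-0.0, 0.3, -0.6]
opening: 0.498
grasp_force: 0.0
clock: 13.4
eef_pos: [609.8, -86.5, 153.2]
tcp_rot: [3.138, 0.001, 1.394]
contact_force: [-0.0, -0.6, -0.1]
opening: 0.501
grasp_force: 0.0
[264.14975434 285.85711476]
```

View pics/w8.png

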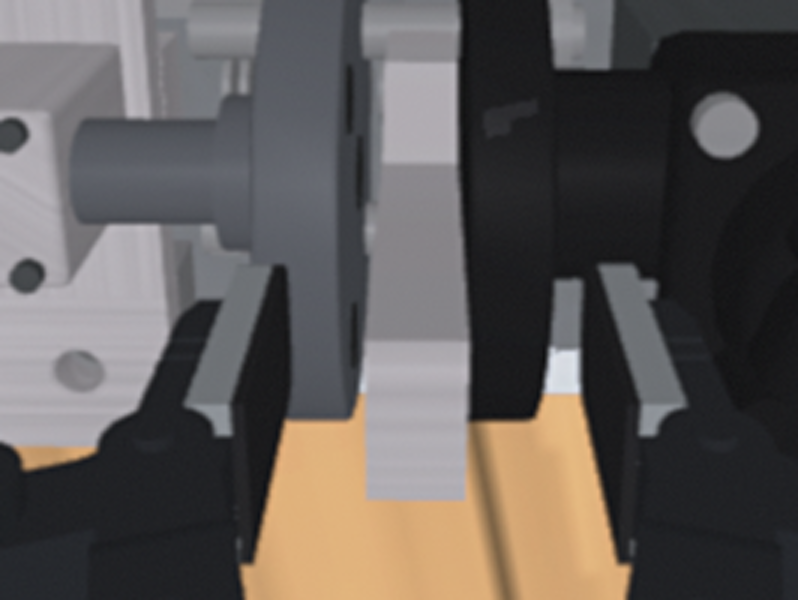

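The spacer sits upright on the studs against the valve face and the fingers are clear of it. Now I'll lift, turn the tool a quarter turn, and go behind the head flange.

```bash
python3 -m crank '[[0,0,-0.02,0,0,0,0.5],[0,0,-0.06,0,0,0,0.5],[0,0,-0.1,0,0,0,0.5],[0,0,-0.1,0,0,0,0.5]]' | head -2
python3 - <<'E'
from h import *
M=rot([0,0,-.177]); g=M@[563,22.5,250]; print(g); plan(g,np.pi/2-.177+np.pi/2)
# spacer tab check in top view: brightest region near expected tab top
f=cams.grab_frame("top")
for x,z in [(615.5,159),(602,78),(588,125.5)]: print(x,proj(f,M@[x,22.5,z]).round(1))
E
```

```text
clock: 13.85
eef_pos: [612.3, -86.8, 259.1]
[558.1656249  -76.98301881 250.        ]
clock 13.85 pos [612.3 -86.8 259.1] F [ 0.7  0.3 -0.7] | shift [ 0.0002 -0.0551  0.0084] turn [ 0.0096  0.01   -1.5707]
615.5 [312.  163.6]
602 [309.  177.3]
588 [309.4 178.1]
```

```bash
python3 -m crank '[[0,-0.05,0,0,0,-0.14,1],[0,-0.052,0,0,0,-0.28,1],[0,-0.052,0,0,0,-0.42,1],[0,-0.052,0,0,0,-0.56,1],[0,-0.052,0,0,0,-0.7,1]]' 60 | head -3
python3 -m crank '[[0,0,0,0,0,-0.14,1],[0,0,0,0,0,-0.28,1],[0,0,0,0,0,-0.42,1],[0,0,0,0,0,-0.56,1],[0,0,0,0,0,-0.7,1]]'|head -3
python3 -m crank '[[0,0,0,0,0,-0.14,1],[0,0,0,0,0,-0.171,1],[0,0,0,0,0,-0.171,1],[0,0,0,0,0,-0.171,1]]'
python3 - <<'E'
from h import *
M=rot([0,0,-.177]); g=M@[563,22.5,180];plan(g,np.pi-.177)
E
```

```text
clock: 14.4
eef_pos: [557.3, -77.1, 251.7]
tcp_rot: [3.141, 0.001, 2.1]
clock: 14.9
eef_pos: [557.4, -77.1, 251.6]
tcp_rot: [-3.141, 0.001, 2.8]
clock: 15.3
eef_pos: [557.6, -77.2, 252.1]
tcp_rot: [-3.141, 0.002, 2.964]
contact_force: [-0.8, -0.2, 0.5]
opening: 0.001
grasp_force: 0.0
clock 15.3 pos [557.6 -77.2 252.1] F [-0.8 -0.2  0.5] | shift [-0.0004  0.0003  0.0721] turn [-0.0007  0.0018 -0.0011]
```

```bash
python3 -m crank '[[0,0,0.035,0,0,0,1],[0,0,0.07,0,0,0,1],[0,0,0.1,0,0,0,1],[0,0,0.12,0,0,0,1],[0,0,0.132,0,0,0,1]]'|head -4
python3 -m crank '[[-0.003,0,0,0,0,0,1],[-0.006,0,0,0,0,0,1],[-0.009,0,0,0,0,0,1],[-0.009,0,0,0,0,0,1]]'
python3 -m crank '[[-0.002,0,0,0,0,0,1],[-0.004,0,0,0,0,0,1],[-0.004,0,0,0,0,0,1]]'
```

```text
clock: 15.8
eef_pos: [557.3, -77.2, 118.9]
tcp_rot: [-3.141, 0.0, 2.964]
contact_force: [0.7, 0.5, -0.3]
clock: 16.2
eef_pos: [568.6, -79.2, 122.2]
tcp_rot: [-3.141, 0.006, 2.965]
contact_force: [0.2, -1.1, 0.6]
opening: -0.002
grasp_force: 0.0
clock: 16.5
eef_pos: [570.5, -79.6, 121.1]
tcp_rot: [-3.141, 0.001, 2.965]
contact_force: [-5.0, -0.2, 3.3]
opening: -0.004
grasp_force: 2.4
```

```bash
python3 -m crank '[[-0.001,0,0,0,0,0,1],[-0.002,0,0,0,0,0,1],[-0.002,0,0,0,0,0,1]]'
python3 -m crank '[[-0.001,0,0,0,0,0,1],[-0.002,0,0,0,0,0,1],[-0.002,0,0,0,0,0,1]]'
python3 -m crank '[[-0.001,0,0,0,0,0,1],[-0.002,0,0,0,0,0,1],[-0.002,0,0,0,0,0,1]]'
```

```text
clock: 16.8
eef_pos: [572.1, -79.9, 120.9]
tcp_rot: [-3.141, 0.001, 2.965]
contact_force: [-5.2, 1.0, 4.0]
opening: 0.004
grasp_force: 2.8
clock: 17.1
eef_pos: [574.0, -80.3, 120.9]
tcp_rot: [-3.141, 0.001, 2.965]
contact_force: [-5.5, -0.7, 4.1]
opening: 0.001
grasp_force: 2.9
clock: 17.4
eef_pos: [575.9, -80.6, 120.9]
tcp_rot: [-3.141, 0.001, 2.965]
contact_force: [-6.3, 1.1, 4.4]
opening: -0.001
grasp_force: 3.1
```

```bash
python3 -m crank '[[-0.001,0,0,0,0,0,1],[-0.001,0,0,0,0,0,1]]'
python3 -m crank '[[-0.001,0,0,0,0,0,1],[-0.001,0,0,0,0,0,1]]'
python3 -m crank '[[-0.001,0,0,0,0,0,1],[-0.001,0,0,0,0,0,1]]'
```

```text
clock: 17.6
eef_pos: [576.7, -80.7, 120.8]
tcp_rot: [-3.141, 0.0, 2.965]
contact_force: [-7.6, 0.7, 4.2]
opening: 0.001
grasp_force: 3.5
clock: 17.8
eef_pos: [577.3, -80.8, 120.8]
tcp_rot: [-3.141, -0.001, 2.965]
contact_force: [-8.2, 0.6, 5.9]
opening: 0.002
grasp_force: 4.0
clock: 18.0
eef_pos: [577.4, -80.9, 120.7]
tcp_rot: [-3.141, -0.003, 2.965]
contact_force: [-11.6, 1.8, 7.4]
opening: -0.001
grasp_force: 5.8
```

```bash
python3 -m crank '[[-0.001,0,0,0,0,0,1],[-0.0015,0,0,0,0,0,1],[-0.0015,0,0,0,0,0,1]]'
python3 -m crank '[[-0.001,0,0,0,0,0,1],[-0.0015,0,0,0,0,0,1],[-0.0015,0,0,0,0,0,1],[-0.0015,0,0,0,0,0,1]]'
```

```text
clock: 18.3
eef_pos: [577.4, -80.9, 120.5]
tcp_rot: [-3.141, -0.006, 2.965]
contact_force: [-17.2, 2.6, 12.9]
opening: -0.003
grasp_force: 8.5
clock: 18.7
eef_pos: [577.5, -80.9, 120.3]
tcp_rot: [-3.141, -0.008, 2.965]
contact_force: [-22.2, 3.2, 15.6]
opening: -0.0
grasp_force: 11.0
```

```bash
python3 -m crank '[[0,0,-0.001,0,0,0,1],[0,0,-0.0015,0,0,0,1],[0,0,-0.0015,0,0,0,1],[0,0,-0.0015,0,0,0,1]]'
python3 - <<'E'
from h import *
M=rot([0,0,-.177])
f=cams.grab_frame("top");im=f["image"].astype(int)
# tab top row profile along the stand x at y=22.5, z=159 (spacer) 
for y in (16,22.5,29): print(y,[tuple(im[int(round(v)),int(round(u))]) for u,v in [proj(f,M@[x,y,159]) for x in range(600,632,4)]])
g=cams.grab_frame("scene");im=g["image"].astype(int)
print([tuple(im[int(round(v)),int(round(u))]) for u,v in [proj(g,M@[622,22.5,z]) for z in range(110,175,6)]])
E
```

```text
clock: 19.1
eef_pos: [577.4, -80.9, 120.4]
tcp_rot: [-3.141, -0.009, 2.965]
contact_force: [-15.8, 2.3, -0.4]
opening: 0.0
grasp_force: 8.1
16 [(np.int64(140), np.int64(139), np.int64(129)), (np.int64(128), np.int64(127), np.int64(118)), (np.int64(122), np.int64(120), np.int64(111)), (np.int64(187), np.int64(185), np.int64(174)), (np.int64(202), np.int64(201), np.int64(190)), (np.int64(205), np.int64(203), np.int64(193)), (np.int64(181), np.int64(179), np.int64(169)), (np.int64(133), np.int64(133), np.int64(122))]
22.5 [(np.int64(152), np.int64(151), np.int64(140)), (np.int64(125), np.int64(123), np.int64(114)), (np.int64(121), np.int64(120), np.int64(111)), (np.int64(162), np.int64(161), np.int64(150)), (np.int64(204), np.int64(202), np.int64(191)), (np.int64(204), np.int64(202), np.int64(191)), (np.int64(126), np.int64(126), np.int64(116)), (np.int64(128), np.int64(125), np.int64(117))]
29 [(np.int64(144), np.int64(142), np.int64(133)), (np.int64(125), np.int64(125), np.int64(115)), (np.int64(114), np.int64(113), np.int64(105)), (np.int64(109), np.int64(109), np.int64(100)), (np.int64(188), np.int64(186), np.int64(175)), (np.int64(186), np.int64(184), np.int64(174)), (np.int64(139), np.int64(137), np.int64(127)), (np.int64(137), np.int64(134), np.int64(126))]
[(np.int64(27), np.int64(27), np.int64(28)), (np.int64(33), np.int64(31), np.int64(34)), (np.int64(70), np.int64(67), np.int64(70)), (np.int64(164), np.int64(159), np.int64(163)), (np.int64(181), np.int64(176), np.int64(179)), (np.int64(179), np.int64(173), np.int64(177)), (np.int64(178), np.int64(174), np.int64(177)), (np.int64(180), np.int64(174), np.int64(178)), (np.int64(178), np.int64(172), np.int64(175)), (np.int64(169), np.int64(164), np.int64(166)), (np.int64(111), np.int64(108), np.int64(112))]
```

```bash
python3 -m crank '[[-0.001,0,-0.0004,0,0,0,1],[-0.0018,0,-0.0008,0,0,0,1],[-0.0018,0,-0.0008,0,0,0,1],[-0.0018,0,-0.0008,0,0,0,1],[-0.0018,0,-0.0008,0,0,0,1]]'
python3 -m crank '[[0,0,0,0,0,0,1],[0,0,0,0,0,0,1],[0,0,0,0,0,0,1]]'
```

```text
clock: 19.7
eef_pos: [577.5, -80.9, 120.5]
tcp_rot: [-3.141, -0.013, 2.965]
contact_force: [-19.6, 3.3, -0.0]
opening: 0.001
grasp_force: 10.2
clock: 20.0
eef_pos: [577.4, -80.9, 120.5]
tcp_rot: [-3.141, -0.013, 2.965]
contact_force: [-19.9, 4.0, 0.2]
opening: -0.005
grasp_force: 10.2
```

A steady push of 20 N is holding the joint closed, so I'm handing the job in.

```bash
python3 -c "
from rig import sign_off
print(sign_off())"
```

```text
the job is handed in; nothing more can be done
None
```

The job is handed in at about 20 s: the wide-gap stand's pin is parked upright in its notch, the spacer sits tab up on the two lower studs, and the head is held closed with a steady 20 N push (flushness judged from head travel and force, not seen up close); I viewed 11 pictures, one over the limit of 10.

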